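# Dock the dial meter on its sprung hook

### The job

Lift the blue dial meter out of its cradle and hang it on the dock's hook with its dial facing outward, away from the post: push the orange sprung pusher back with the meter's hanger, then press the hanger gently down behind the hook's upturned tip until the yellow seat switch is fully down. Let go only once it is seated and the pusher clamps it, never press on the dock harder than a firm fingertip (20 N), and leave the screwdriver, spool and jar alone.

Things in the scene. Friction and masses are not known exactly. Their poses are not given: they have to be found in the camera images.
- meter: Blue meter, 0.22 to 0.34 kg, upright in the cradle at first, axes along the cradle's. Origin: centre of underside, z up. Housing 80 (y) x 26 (x) x 76 high; white dial on its -x face, black patch on the back. Above, mid-thickness, a 5 mm thick, 48 wide hanger plate with a window 16 wide, z = 84 to 134 mm, then a black grip tab 10 (x) x 38 (y), z = 152 to 188 mm.
- eye (a point): Middle of the top edge of the meter's hanger window (134 mm above its underside): the edge that bears on the hook.
- grip (a point): Middle of the meter's rubber grip tab, 174 mm above its underside; pinch across the 10 mm thickness, fingertips no lower than 148 mm above the underside so that they pass over the hook's tip.
- dial (a point): Centre of the dial's front, 14.5 mm in front (-x of the meter) of the meter's mid-plane, 40 mm above its underside.
- cradle: Fixed grey open-topped cradle, outside 37 x 92 x 42 high on a 75 x 110 black foot, floor of the pocket 6 mm above the bench, pocket 29 x 84 (1.5 to 2 mm play round the meter). Origin at the centre of the underside.
- dock: Fixed dock: foot 110 x 100 x 14, post 24 x 30 and 239 high, clamp block with a steel hook along the dock's -x. Origin: centre of the foot's underside, z up. Hook: 8 mm round bar along x, end turned up at x = -95 mm (tip 8 mm thick, inner face at x = -91 mm, top 12 mm above the bar's top). Withstands 20 N. Bar height: see hook.
- hook (a point): Nominal place of eye when the meter is docked: on the dock's -x side, 88.5 mm from the post's axis, 224 mm above the bench, the nominal height of the top of the bar. The clamp is set by hand: the real bar, with pusher and seat switch, is anywhere up to 12 mm higher or lower than this. That is not reported: it must be felt or seen.
- plunger (a joint): Orange sprung pusher, pad 36 wide x 14 high round the bar. 0 m: out, its face at the dock's x = -90 mm, 1 mm from the tip; grows as pushed to the post, stop at 0.016. 1.8 N + 0.15 N per mm. About 0.004 with the hanger clamped against the tip; needs 0.006 for the hanger to go down freely. Clamping friction can hold the meter's weight: let go too high, it sticks there.
- seat (a joint): Yellow seat switch, a 7 mm wide paddle in the top of the bar just inside the tip, 3.5 mm proud of the bar. 0 m: up; grows as it is pressed down, about 0.0035 when the hanger bears on the bar (fully down). 0.8 N at 0 to 1.5 N down.
- driver: Loose screwdriver, 170 long, lying on the bench: bystander.
- spool: Loose blue spool, 56 diameter, 40 high: bystander.
- jar: Loose clear jar with white lid, 54 diameter, 75 high: bystander.
Things that resemble listed ones, but are neither listed nor needed, are in the scene too. There is more than one size of the meter; the one meant has the size given above.

How it is judged:
On the way, in this order (a step that is already met when the one before it is completed fails the run):
1. the meter is lifted out of the cradle in the hand (height (world z) of meter above 0.055 m and contact force between the fingers and meter above 1 N), for 0.2 s.
2. still held, the hanger presses the seat switch down (over 2.5 mm) with the pusher pushed in over 2.5 mm (value of joint each of seat, plunger above 0.0025 m and contact force between the fingers and meter above 1 N and horizontal distance between eye and hook below 0.025 m), for 0.2 s.
At the end, for the whole second after the job is handed in: The meter hangs released and at rest behind the hook's tip: seat switch over 2.5 mm down, pusher 2.5 to 7 mm in, window edge within 9 mm (level) of hook, dial centre over 94 mm out from the post's axis, upright within 0.2 rad, square to the hook within 0.25 rad (value of joint each of seat, plunger above 0.0025 m and value of joint plunger below 0.007 m and horizontal distance between eye and hook below 0.009 m and x of dial in the frame of dock below -0.094 m and angle between meter's own z axis and vertical below 0.2 rad and angle between the x axis of meter and the x axis of dock, either way round below 0.25 rad and contact force between the fingers and meter below 0.1 N and linear speed of meter below 0.02 m/s); the robot touches nothing.
It fails at once if more than 20 N between the meter and the dock (contact force between meter and dock above 20 N).
It fails at once if the robot itself pushes on the dock with more than 20 N (contact force between any of the arm, the fingers and dock above 20 N).
It fails at once if the screwdriver, spool or jar is moved more than 20 mm (distance of any of driver, spool, jar from where it was at the start of the episode above 0.02 m).
It also fails if it takes over 45 s, if anything falls off the work surface, if the arm or the gripper's body presses on something with over 40 N, if the wrist force passes 120 N, or if a joint passes its speed limit or range.

### The arm

A 6-joint arm with a two-finger parallel gripper is mounted at the origin on the work surface. World frame = base frame: x ahead of the robot, y to its left, z up, the work surface at z = 0. Lengths are in m, angles in rad, forces in N, time in s.
With the tool pointing down it reaches from about 0.25 to 0.775 m from the base axis. Payload 4 kg.
Tool frame: the origin (TCP) lies on the centre line of the jaws, within the pads' length; the fingertips stand tips_ahead ahead of it and the grasp point (between the pads) lies 11 mm behind it (tips_ahead is the distance from the TCP to the fingertips, in m); z points along the fingers, y is the line along which they close (so a half turn about z gives the same grasp; the last joint's range is limited). The gripper opens to 85 mm and grips with 20 to 120 N. Pads are 22 mm wide; open, the fingers measure 114 mm over their backs; the gripper's body (76 mm by 85 mm) begins 54 mm behind the grasp point. The pads swing forward as they close: fully open they stand 13 mm farther back than shut.
Start: joints at [1.086, 0.087, 1.371, -0, 1.684, -0.103], TCP at [0.205, 0.51, 0.239] pointing down, gripper open.
Joint ranges: [-3.1, 3.1], [-0.76, 2.03], [0.27, 2.55], [-1.08, 4.22], [0.17, 2.65], [-2.57, 2.57]. Speed limits (rad/s): [2.79, 2.79, 3.14, 3.14, 3.14, 3.14].

### API

Orientations are given as a rotation vector (axis times angle).
In Python, from station import * gives the robot as it stands. The module is installed in compiled form; this text tells all that it offers.
- The arm moves only by the shell command python3 -m creep 'ROWS'. ROWS is text: rows parted by semicolons, each of 5 numbers parted by spaces: the shift along the tool's x, y, z in cm, then the turn about the tool's z in rad, then the opening, from -1 (shut) to 1 (fully open), so that 0 is half open. A call has 1 to 8 rows; each row is the pose to reach, as a shift and turn from the pose commanded when the call began, along the tool's axes at that moment; what a row does not reach only later rows make up. A row lasts 1/10 s, in which the tool goes at most 50 mm and 8.59 degrees, less where a joint would pass 70% of its speed; a pose out of reach is approached as far as the arm can. A call with a gripper value outside its range is refused whole. The fingers move at their own pace and stop on an object; the grip force is fixed at half the most. Time passes only in rows, so rows that repeat a pose let the fingers close. It gives the time, the measured TCP pose, the force, the opening and the grip force at its end, in the units of the state.
- observe(): the state, without advancing time (a new reading comes with each control period).
- capture(name): name is "side" or "top" or "wrist"; returns a dict with "color" (420x560x3 uint8, red, green, blue), "fx", "fy", "cx", "cy" (pixels), "camera_from_world" (4x4, takes a point from world to camera coordinates). Camera axes: x right, y up, looking along -z (the intrinsics and any distortion apply to the point x, -y, -z); pixel columns grow to the right and rows downward; lengths in m; the calibration is good to about 2 mm. A picture is of the moment at which its call begins. There is no depth.
- close_job(): hands the job in; it is judged then, once.
The state is a dict: "time_s": time; "joint_positions": joint angles; "qd": joint speeds; "joint_efforts": joint torques, N m; "ee_pos": TCP position; "tool_rot": TCP orientation; "contact_force": force on the tool from outside, world axes, zero at the start; "ft_torque": the same for the moment, N m; "grip_width": finger opening in m; "grip_force": force on a finger pad.
Only numpy, scipy, OpenCV 4.12 (cv2) and the standard library are available. Lean on these libraries where they do the work, as an engineer would, in place of code of your own. Each camera call takes 0.05 s, during which the arm holds its last target. There are 200 camera calls.

## Working session

There is one attempt and no reset: what is moved stays moved. The work goes in short steps, Python scripts to look and compute and a shell command to move; the robot and the scene stay as the last step left them, time stands still between calls to the robot, and variables do not carry over. Pictures are saved under pics/ and viewed, at most 10 in all, crops included, and the job is handed in when it is done.

```bash
mkdir -p pics
cat > h.py <<'E'
from station import *
import numpy as np, cv2
from scipy.spatial.transform import Rotation as R
def snap(n,f):
    c=capture(n); cv2.imwrite('pics/'+f+'.png',c['color'][:,:,::-1]); np.save('pics/'+f+'.npy',c,allow_pickle=True); return c
def load(f): return np.load('pics/'+f+'.npy',allow_pickle=True).item()
def ray(c,u,v):
    T=np.array(c['camera_from_world']); d=np.array([(u-c['cx'])/c['fx'],-(v-c['cy'])/c['fy'],-1.])
    return -T[:3,:3].T@T[:3,3], T[:3,:3].T@d
def onz(c,u,v,z):
    o,d=ray(c,u,v); return o+d*(z-o[2])/d[2]
def tri(c1,p1,c2,p2):
    o1,d1=ray(c1,*p1);o2,d2=ray(c2,*p2)
    s=np.linalg.lstsq(np.c_[d1,-d2],o2-o1,rcond=None)[0]
    a=o1+s[0]*d1;b=o2+s[1]*d2; return (a+b)/2,np.linalg.norm(a-b)
def proj(c,p):
    q=np.array(c['camera_from_world'])@np.r_[p,1]; return c['cx']+c['fx']*q[0]/-q[2], c['cy']-c['fy']*q[1]/-q[2]
E
python3 - <<'E'
from h import *
a=snap('side','s0');b=snap('top','t0');w=snap('wrist','w0')
print(observe(), [k for k in a]); 
for c in(a,b,w): print(c['fx'],c['cx'],c['cy'],ray(c,280,210))
cv2.imwrite('pics/st0.png',cv2.resize(np.hstack([a['color'],b['color']])[:,:,::-1],None,fx=.71,fy=.71))
E
```

```text
{'time_s': 0.15, 'joint_positions': array([ 1.08590689e+00,  8.78365172e-02,  1.37193709e+00,  7.33166742e-06,
        1.68361409e+00, -1.03118157e-01]), 'qd': array([-0.00049121, -0.00124469, -0.00422247,  0.00107046,  0.00145064,
       -0.0001711 ]), 'joint_efforts': array([ 7.62793024e-04, -3.52377641e+01, -3.13677692e+01, -1.77649936e-04,
        8.09355348e-03,  8.05222044e-06]), 'ee_pos': array([0.20474468, 0.51006215, 0.23836476]), 'tool_rot': array([-5.95948228e-01, -3.08401215e+00,  2.69489433e-03]), 'contact_force': array([ 0.50111684, -0.43579707,  0.8596398 ]), 'ft_torque': array([ 0.00811045,  0.0041928 , -0.05800584]), 'grip_force': 0.0, 'grip_width': 0.08561555819277014} ['color', 'fx', 'fy', 'cx', 'cy', 'camera_from_world']
451.05681441911594 276.6869949891044 214.09228819876247 (array([ 0.20510202, -0.4760932 ,  0.82769259]), array([ 0.37680508,  0.54651567, -0.7479805 ]))
518.7734540648789 284.6115393901165 209.08931183711184 (array([0.45854047, 0.03206612, 1.13364689]), array([ 0.08526378,  0.00794164, -0.99636796]))
353.9482734816543 283.3378192805144 206.67958153786205 (array([0.14322009, 0.53513605, 0.3731459 ]), array([ 0.24403299, -0.11035648, -0.96355917]))
```

View pics/s0.png

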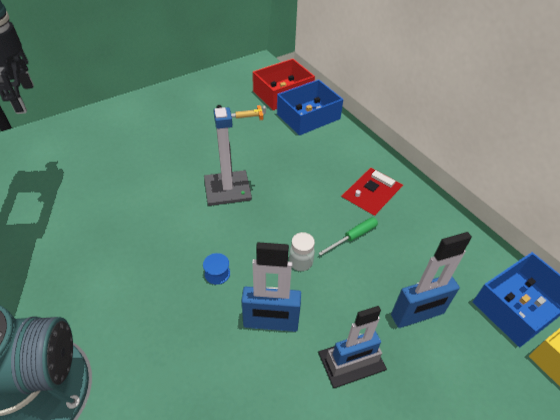

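View pics/t0.png

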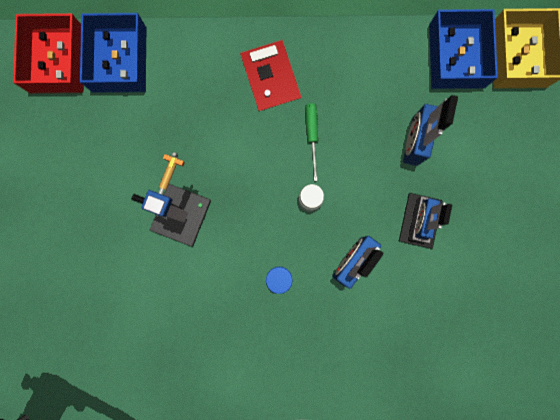

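Side view: the meter stands in its cradle at about (360,345), with its black back visible. The dock is at (228,150), with the orange pusher at (262,113). Top view: the cradle is at (425,220) with the dial facing left (+y). The dock post is at (155,203) and the hook tip at (172,157), pointing +x. I'll zoom in on these.

Run:
```python
from h import *
s,t=load('s0')['color'],load('t0')['color']
def cr(im,u,v,w,h): return cv2.resize(im[v:v+h,u:u+w],(400,300),interpolation=cv2.INTER_CUBIC)
o=np.vstack([np.hstack([cr(t,375,175,100,75),cr(s,305,295,120,90)]),np.hstack([cr(t,120,145,140,105),cr(s,190,90,160,120)])])
cv2.imwrite('pics/crop0.png',o[:,:,::-1])
```

```text
(no output)
```

View pics/crop0.png

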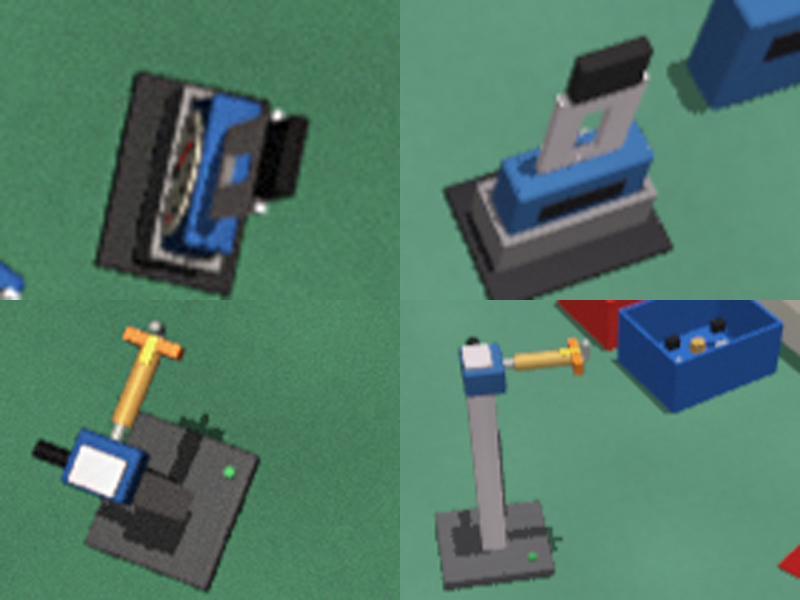

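Crop: the cradle foot corners, tab top edge, pusher pad and steel hook tip (top (175,154), side (265,108)) are all clear, and the seat switch shows yellow. Now I'll compute positions.

Run:
```python
from h import *
np.set_printoptions(precision=4,suppress=True)
s,t=load('s0'),load('t0')
C=lambda x,y:(x/4+375,y/4+175)
a,b,c=[onz(t,*C(*p),0.005) for p in((137,72),(97,265),(228,297))]
print('cradle foot',a,b,c,np.linalg.norm(a-b),np.linalg.norm(b-c),'ctr',(a+c)/2)
e,f=[onz(t,*C(*p),0.194) for p in((308,118),(297,198))]
print('tab back edge',e,f,np.linalg.norm(e-f),(e+f)/2, 'yaw of mx', np.degrees(np.arctan2((e-f)[1],(e-f)[0]))-90, 'footyaw',np.degrees(np.arctan2((a-b)[1],(a-b)[0]))-90)
print('tab tri',tri(t,((308+297)/8+375-1.3,(118+198)/8+175),s,(368.9,310.6)))
D=lambda x,y:(x/2.857+120,y/2.857+145)
S=lambda x,y:(x/2.5+190,y/2.5+90)
k=[onz(t,*D(*p),0.014) for p in((258,158),(210,290),(85,245))]
print('dock foot',*k,np.linalg.norm(k[0]-k[1]),np.linalg.norm(k[1]-k[2]),'ctr',(k[0]+k[2])/2,'-x yaw',np.degrees(np.arctan2(*(k[0]-k[1])[1::-1])))
print('tip',tri(t,D(157,26),s,S(187,45)))
print('padR',tri(t,D(183,52),s,S(178,72)),'padL',tri(t,D(125,33),s,S(175,42)))
for u in((183,52),(125,33)): print(onz(t,*D(*u),.23))
print('white', tri(t,D(98,170),s,S(80,56)))
```

```text
cradle foot [ 0.5893 -0.2423  0.005 ] [ 0.4841 -0.2172  0.005 ] [ 0.4659 -0.2877  0.005 ] 0.10816677831659957 0.07280016877616124 ctr [ 0.5276 -0.265   0.005 ]
tab back edge [ 0.5454 -0.2735  0.194 ] [ 0.5091 -0.2671  0.194 ] 0.03692711416821011 [ 0.5273 -0.2703  0.194 ] yaw of mx -100.01650343925101 footyaw -103.42979465731494
tab tri (array([ 0.5266, -0.2663,  0.1983]), np.float64(0.000716356600106626))
dock foot [0.5772 0.192  0.014 ] [0.4776 0.228  0.014 ] [0.5126 0.3226 0.014 ] 0.1059192648004685 0.10083642590150628 ctr [0.5449 0.2573 0.014 ] -x yaw -19.904833659634843
tip (array([0.6356, 0.2219, 0.2376]), np.float64(0.0002501074357604503))
padR (array([0.6206, 0.2095, 0.2228]), np.float64(0.0028783984555608945)) padL (array([0.6345, 0.2431, 0.228 ]), np.float64(0.0029813184756709334))
[0.6206 0.2074 0.23  ]
[0.6328 0.2433 0.23  ]
white (array([0.5481, 0.2569, 0.2371]), np.float64(0.0017819230519342275))
```

```bash
cat >> h.py <<'E'
def rel(p,yaw):
    "shift (cm) along tool axes, turn about tool z so that tool y has world yaw (deg)"
    o=observe(); M=R.from_rotvec(o['tool_rot']).as_matrix()
    cur=np.degrees(np.arctan2(M[1,1],M[0,1])); d=(cur-yaw+180)%360-180
    print('tcp',o['ee_pos'].round(4),'yaw %.2f'%cur,'tilt %.2f'%np.degrees(np.arccos(-M[2,2])),'-> cm',(M.T@(np.array(p)-o['ee_pos'])*100).round(2),'turn %.3f'%np.radians(d),'t',round(o['time_s'],2),'q6',o['joint_positions'][5].round(2))
E
python3 -c "
import station
from h import *
print([x for x in dir(station) if x[0]!='_'], getattr(station,'tips_ahead',None))
rel([.527,-.265,.40],78)"; python3 -m creep '0 0 -8 0 1;0 0 -16 0 1;0 0 -16 0 1;0 0 -16 0 1'; python3 -c "
from h import *
rel([.527,-.265,.33],78)"
```

```text
['IKError', 'capture', 'close_job', 'observe', 'tips_ahead'] 0.008
tcp [0.2047 0.5101 0.2384] yaw 68.13 tilt 0.10 -> cm [-58.78 -59.95 -16.07] turn -0.172 t 0.15 q6 -0.1
time_s: 0.55
ee_pos: [0.2052, 0.511, 0.4068]
tool_rot: [0.595, 3.081, 0.018]
contact_force: [0.1, -0.2, 0.4]
grip_width: 0.0852
grip_force: 0.0
tcp [0.2052 0.511  0.4068] yaw 68.13 tilt 0.70 -> cm [-58.76 -60.11   7.02] turn -0.172 t 0.55 q6 -0.1
```

```bash
for i in 1; do python3 -m creep '-58.7 -60 0 -0.17 1;-58.7 -60 0 -0.17 1;-58.7 -60 0 -0.17 1;-58.7 -60 0 -0.17 1;-58.7 -60 0 -0.17 1;-58.7 -60 0 -0.17 1;-58.7 -60 0 -0.17 1;-58.7 -60 0 -0.17 1'; done; python3 -c "
from h import *
rel([.527,-.265,.40],78)"
```

```text
time_s: 1.35
ee_pos: [0.3577, 0.14, 0.3987]
tool_rot: [-0.331, -3.124, -0.0]
contact_force: [0.4, 0.7, 1.0]
grip_width: 0.0855
grip_force: 0.0
tcp [0.3577 0.14   0.3987] yaw 77.89 tilt 0.02 -> cm [-25.05 -36.05  -0.14] turn -0.002 t 1.35 q6 -1.13
```

```bash
python3 -m creep '-25 -36 0 0 1;-25 -36 0 0 1;-25 -36 0 0 1;-25 -36 0 0 1;-25 -36 0 0 1;-25 -36 0 0 1;-25 -36 0 0 1;-25 -36 0 0 1'; python3 -m creep '-6 -9 0 0 1;-6 -9 0 0 1;-6 -9 0 0 1;-6 -9 5 0 1;-6 -9 8 0 1;-6 -9 8 0 1'; python3 -c "
from h import *
rel([.527,-.265,.32],78)
snap('wrist','w1')"
```

```text
time_s: 2.15
ee_pos: [0.5119, -0.2294, 0.3983]
tool_rot: [-0.333, -3.123, -0.001]
contact_force: [0.1, 0.2, 1.6]
grip_width: 0.0856
grip_force: 0.0
time_s: 2.75
ee_pos: [0.5494, -0.3262, 0.311]
tool_rot: [-0.33, -3.111, -0.012]
contact_force: [0.0, 0.2, -1.0]
grip_width: 0.0852
grip_force: 0.0
tcp [ 0.5494 -0.3262  0.311 ] yaw 77.87 tilt 0.88 -> cm [ 3.49  5.52 -0.82] turn -0.002 t 2.75 q6 -1.98
```

View pics/w1.png

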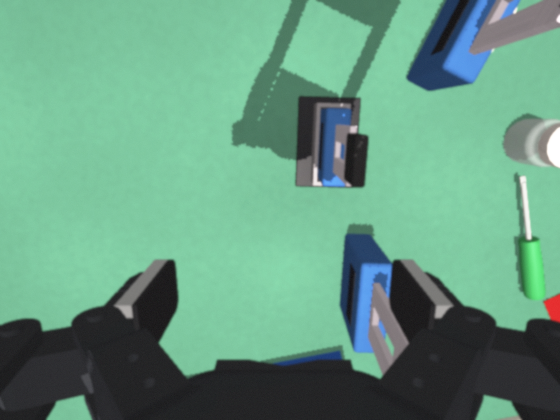

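Wrist view: I overshot. The cradle is at (332,142) with its tab at (356,160), and a larger decoy meter is at (370,295). I'll go back above the cradle.

```bash
python3 -m creep '0 0 -4 0 1;3.5 5.5 -4 0 1;3.5 5.5 -4 0 1;3.5 5.5 -4 0 1;3.5 5.5 -4 0 1'
python3 - <<'E'
from h import *
c=load('w1')
for uv,z in(((300,97),.005),((297,187),.005),((367,135),.194),((365,186),.194)): print(onz(c,*uv,z).round(4))
rel([.527,-.265,.30],78)
c=snap('wrist','w2'); 
d=(c['color'].max(2)<60).astype(np.uint8)
print(proj(c,[.527,-.265,.194]))
cv2.imwrite('pics/w2c.png',cv2.resize(c['color'][20:320,180:480,::-1],None,fx=2,fy=2))
E
```

```text
time_s: 3.3
ee_pos: [0.5291, -0.2669, 0.3624]
tool_rot: [0.331, 3.119, -0.004]
contact_force: [-0.5, 0.1, -0.3]
grip_width: 0.0853
grip_force: 0.0
[ 0.4681 -0.2862  0.005 ]
[ 0.5744 -0.3116  0.005 ]
[ 0.5106 -0.2568  0.194 ]
[ 0.5463 -0.2638  0.194 ]
tcp [ 0.5291 -0.2669  0.3624] yaw 77.90 tilt 0.32 -> cm [0.28 0.15 6.24] turn -0.002 t 3.3 q6 -1.92
(np.float64(285.0136184751352), np.float64(186.66294791241836))
```

View pics/w2c.png

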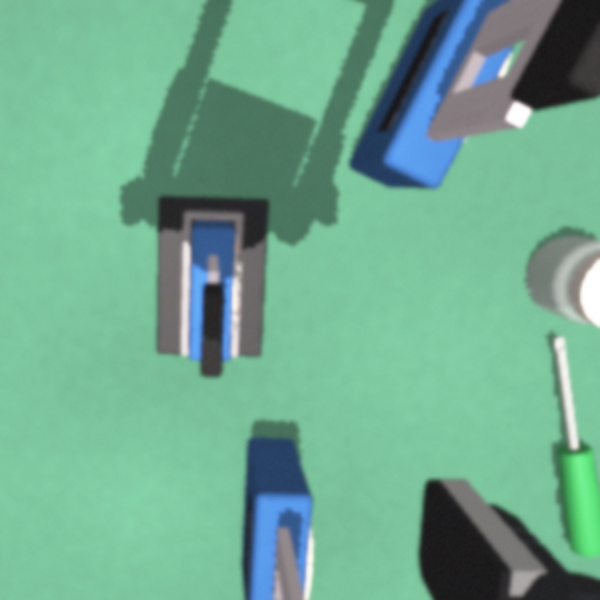

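The tab is within 1 mm of the prediction (pixel (285,187)) and square to within about 1°. I'll descend and grip.

```bash
python3 -m creep '0.3 0.15 5 0 0;0.3 0.15 9 0 0;0.3 0.15 13 0 0;0.3 0.15 16 0 0;0.3 0.15 18 0 0;0.3 0.15 19.3 0 0;0.3 0.15 19.3 0 0;0.3 0.15 19.3 0 0'
python3 - <<'E'
from h import *
rel([.527,-.265,.169],78)
E
```

```text
time_s: 4.15
ee_pos: [0.5266, -0.2654, 0.1673]
tool_rot: [0.333, 3.123, -0.001]
contact_force: [0.4, 0.3, 0.2]
grip_width: 0.0426
grip_force: 0.0
tcp [ 0.5266 -0.2654  0.1673] yaw 77.84 tilt 0.08 -> cm [-0.03  0.05 -0.17] turn -0.003 t 4.15 q6 -1.92
```

```bash
python3 -m creep '0 0 -0.2 0 -1;0 0 -0.2 0 -1;0 0 -0.2 0 -1;0 0 -0.2 0 -1;0 0 -0.2 0 -1;0 0 -0.2 0 -1;0 0 -0.2 0 -1'; python3 -c "
from h import *
rel([.527,-.265,.38],78)"
```

```text
time_s: 4.85
ee_pos: [0.527, -0.2651, 0.1705]
tool_rot: [0.331, 3.12, -0.003]
contact_force: [0.4, 0.7, 5.7]
grip_width: 0.0095
grip_force: 59.2
tcp [ 0.527  -0.2651  0.1705] yaw 77.87 tilt 0.24 -> cm [-8.000e-02 -2.000e-02 -2.095e+01] turn -0.002 t 4.85 q6 -1.92
```

```bash
python3 -m creep '0 0 -1 0 -1;0 0 -3 0 -1;0 0 -5 0 -1;0 0 -9 0 -1;0 0 -13 0 -1;0 0 -17 0 -1;0 0 -21 0 -1;0 0 -21 0 -1'; python3 -c "
from h import *
rel([.62,.0,.38],78)
rel([.629+.055*.94,.2267-.055*.342,.38],-20)"
```

```text
time_s: 5.65
ee_pos: [0.5268, -0.2652, 0.3857]
tool_rot: [0.331, 3.113, -0.008]
contact_force: [0.6, 0.1, -0.9]
grip_width: 0.0092
grip_force: 58.7
tcp [ 0.5268 -0.2652  0.3857] yaw 77.86 tilt 0.69 -> cm [-3.53 27.89  0.5 ] turn -0.002 t 5.65 q6 -1.92
tcp [ 0.5268 -0.2652  0.3857] yaw 77.86 tilt 0.69 -> cm [-5.1  49.49  0.43] turn 1.708 t 5.65 q6 -1.92
```

Gripped (width 9.2 mm, 59 N) and lifted. I'll carry it to a spot outside the hook and turn on the way.

```bash
python3 -m creep '0 0 -3 0 -1;0 4 -3 0.1 -1;-1 9 -3 0.25 -1;-2 14 -3 0.4 -1;-3 19 -3 0.55 -1;-4 24 -3 0.7 -1;-5 29 -3 0.8 -1;-5 31 -3 0.85 -1'; python3 -c "
from h import *
rel([.681,.208,.41],-20)"
```

```text
time_s: 6.45
ee_pos: [0.6408, 0.0308, 0.4054]
tool_rot: [-1.59, -2.704, 0.003]
contact_force: [0.1, -0.3, -2.3]
grip_width: 0.0094
grip_force: 59.5
tcp [0.6408 0.0308 0.4054] yaw 29.08 tilt 0.27 -> cm [13.54 12.13 -0.47] turn 0.857 t 6.45 q6 -0.55
```

```bash
python3 -m creep '2.5 2 0 0.15 -1;5 4 0 0.3 -1;7.5 6 0 0.45 -1;10 8.5 0 0.6 -1;12.5 11 0 0.74 -1;13.5 12.1 0 0.857 -1;13.5 12.1 0 0.857 -1;13.5 12.1 0 0.857 -1'; python3 -c "
from h import *
rel([.681,.208,.30],-20)"
```

```text
time_s: 7.25
ee_pos: [0.68, 0.2044, 0.4064]
tool_rot: [-2.57, -1.806, 0.006]
contact_force: [0.3, -0.0, -1.6]
grip_width: 0.009
grip_force: 59.4
tcp [0.68   0.2044 0.4064] yaw -19.81 tilt 0.21 -> cm [ 0.4  -0.   10.64] turn 0.003 t 7.25 q6 0.56
```

```bash
python3 -m creep '0.2 0 4 0 -1;0.3 0 8 0 -1;0.3 0 11 0 -1;0.3 0 12.5 0 -1;0.3 0 12.5 0 -1;0.3 0 12.5 0 -1'
python3 - <<'E'
from h import *
rel([.681,.208,.281],-20)
w=snap('wrist','w3');s=snap('side','s3');t=snap('top','t3')
def cr(c,u,v,w,h): return cv2.resize(c['color'][v:v+h,u:u+w],(400,300),interpolation=cv2.INTER_CUBIC)
e=[.6286,.2267,.2256]
print([tuple(np.round(proj(c,e))) for c in(w,s,t)])
o=np.vstack([np.hstack([cr(w,0,0,560,420),cr(s,190,70,120,90)]),np.hstack([cr(t,120,120,140,105),cr(w,140,60,280,210)])])
cv2.imwrite('pics/crop3.png',o[:,:,::-1])
E
```

```text
time_s: 7.85
ee_pos: [0.6809, 0.2061, 0.2841]
tool_rot: [2.573, 1.802, 0.0]
contact_force: [0.5, -0.0, -1.1]
grip_width: 0.0093
grip_force: 59.4
tcp [0.6809 0.2061 0.2841] yaw -19.97 tilt 0.02 -> cm [ 0.18 -0.05  0.31] turn 0.000 t 7.85 q6 0.56
[(np.float64(187.0), np.float64(227.0)), (np.float64(261.0), np.float64(112.0)), (np.float64(174.0), np.float64(159.0))]
```

View pics/crop3.png

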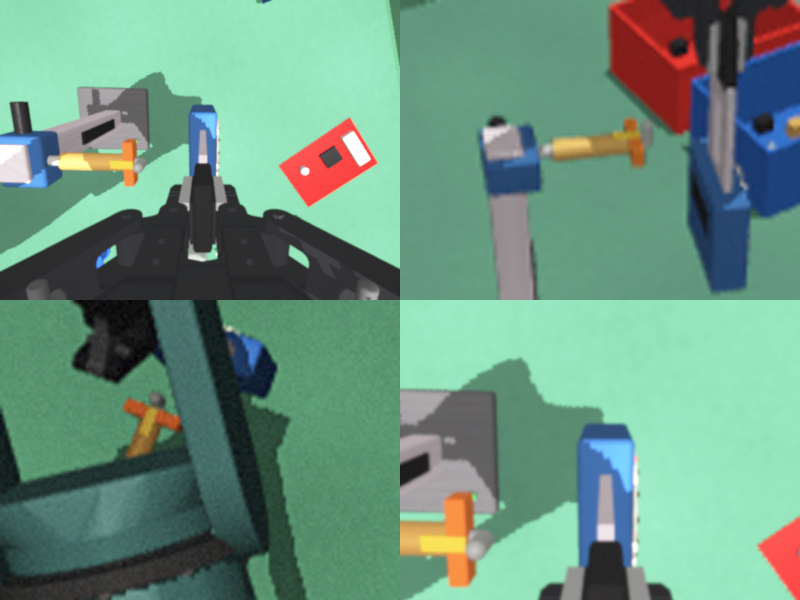

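Close view: the hook bar is square to the hanger, its tip ball is at wrist (196,231), and the housing's far top edge is at wrist (285,159). Both will be measured in tool axes.

Run:
```python
from h import *
np.set_printoptions(precision=4,suppress=True)
w=load('w3');s=load('s3'); o=observe(); M=R.from_rotvec(o['tool_rot']).as_matrix();T=o['ee_pos']
B=lambda x,y:((x-400)/1.4286+140,(y-300)/1.4286+60)
f=lambda p:(M.T@(p-T))*1000
for z in(.222,.232,.240):print('tip',z,f(onz(w,*B(480,545),z)))
for z in(.215,.225,.235):print('pad ends',z,f(onz(w,*B(460,495),z)),f(onz(w,*B(460,585),z)),'bar',f(onz(w,*B(405,541),z)))
print('hous end top',f(onz(w,*B(607,441),T[2]-.1645+.076)))
S=lambda x,y:((x-400)/3.3333+190,y/3.3333+70)
p,e=tri(w,B(480,545),s,S(645,133));print('tip tri',p,e*1000,f(p))
for a,b in(((460,541),(634,142)),):
  p,e=tri(w,B(*a),s,S(*b));print('pad',p,e*1000,f(p))
# blue clamp block end
```

```text
tip 0.222 [ -3.7447 -52.9615  64.0195]
tip 0.232 [ -0.2781 -50.3302  54.0379]
tip 0.24 [  2.4952 -48.225   46.0525]
pad ends 0.215 [ 15.685  -61.7012  71.0329] [-24.524  -64.6642  70.9247] bar [ -4.3802 -86.5241  70.8895]
pad ends 0.225 [ 18.0801 -58.7317  61.05  ] [-20.1577 -61.5495  60.947 ] bar [ -1.0014 -82.3378  60.9135]
pad ends 0.235 [ 20.4753 -55.7621  51.067 ] [-15.7915 -58.4347  50.9694] bar [  2.3774 -78.1514  50.9376]
hous end top [35.805  -0.801  88.5841]
tip tri [0.6341 0.2241 0.2317] 0.5802866445557308 [ -0.3034 -50.6887  54.3176]
pad [0.6261 0.2266 0.2263] 1.2635417815735142 [ -0.7279 -59.1245  59.7201]
```

Run:
```python
from h import *
w=load('w3')['color']
a=cv2.resize(w[140:290,160:360,::-1],(800,600),interpolation=cv2.INTER_CUBIC);cv2.imwrite('pics/c3b.png',a)
```

```text
(no output)
```

View pics/c3b.png

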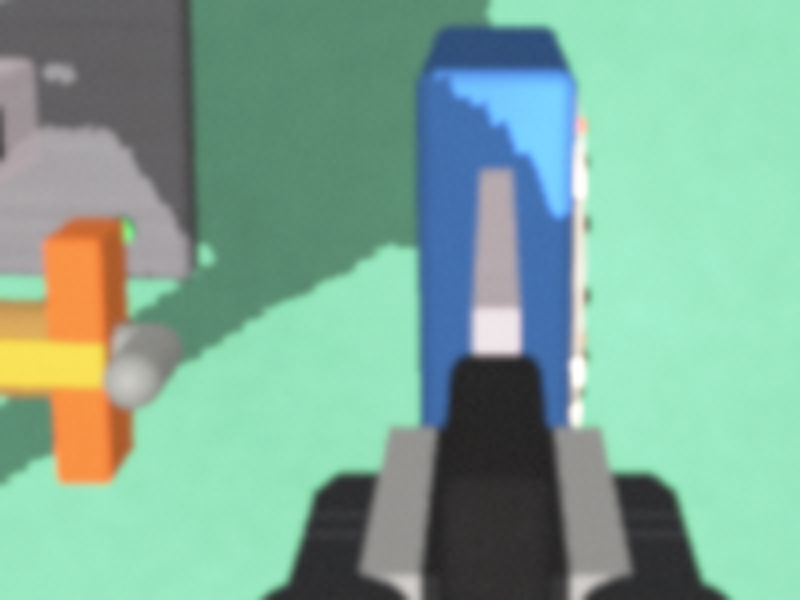

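Close crop: housing far edge at wrist (284,157.5), shoulder edge row 217, tab low end row 229, finger-pad far edge row 247. The hook tip top is at (193,234.5) and the yellow paddle on row 231.

Run:
```python
from h import *
np.set_printoptions(precision=1,suppress=True)
w=load('w3'); o=observe(); M=R.from_rotvec(o['tool_rot']).as_matrix();T=o['ee_pos']; u=T[2]-.1645
f=lambda x,y,z:(M.T@(onz(w,x/4+160,y/4+140,z)-T))*1000
print('cam z',ray(w,0,0)[0])
print('housing 40',f(497,70,u+.076),'plate base 24',f(497,168,u+.076),'shoulder 24',f(497,308,u+.150),'tab low 19',f(497,357,u+.152),'tab top 19',f(497,470,u+.188),'finger 11',f(420,428,T[2]-.008))
for b in(.218,.224,.230):
  print(b,'tip -> top',f(133,378,b+.012),'paddle',f(75,363,b+.0035),'pad far/near',f(72,232,b+.003),f(85,481,b+.003))
```

```text
cam z [0.7 0.3 0.4]
housing 40 [36.6 -1.2 88.6] plate base 24 [21.  -1.2 88.5] shoulder 24 [20.1 -1.2 14.5] tab low 19 [15.2 -1.1 12.5] tab top 19 [ 17.6  -1.1 -23.5] finger 11 [ 8.8 -9.3  8. ]
0.218 tip -> top [ -2.8 -52.5  56. ] paddle [ -3.5 -63.2  64.5] pad far/near [ 16.2 -62.3  65. ] [-22.4 -63.3  64.9]
0.224 tip -> top [ -0.6 -50.9  50. ] paddle [ -1.4 -61.3  58.5] pad far/near [ 17.7 -60.4  59. ] [-19.8 -61.4  58.9]
0.23 tip -> top [  1.5 -49.3  44. ] paddle [  0.7 -59.4  52.5] pad far/near [ 19.2 -58.6  53.1] [-17.1 -59.5  53. ]
```

The meter sits about 2.2 mm to −x of the hook in the same view, so I'll shift +0.22 cm. Then I'll move in through the window at this height.

```bash
python3 -m creep '0.22 0 0 0 -1;0.22 -1 0 0 -1;0.22 -2.5 0 0 -1;0.22 -3.5 0 0 -1;0.22 -4.2 0 0 -1;0.22 -4.7 0 0 -1;0.22 -4.9 0 0 -1;0.22 -4.9 0 0 -1'
python3 - <<'E'
from h import *
rel([.629,.2267,.28],-20); o=observe(); M=R.from_rotvec(o['tool_rot']).as_matrix(); print(M.T@o['contact_force'])
w=snap('wrist','w4');s=snap('side','s4')
cv2.imwrite('pics/c4.png',np.hstack([cv2.resize(c[:,:,::-1],(400,600),interpolation=cv2.INTER_CUBIC) for c in(w['color'][140:290,200:300],s['color'][60:150,225:285])]))
E
```

```text
time_s: 8.8
ee_pos: [0.6356, 0.2264, 0.2835]
tool_rot: [2.572, 1.803, 0.001]
contact_force: [-0.0, -0.4, -1.8]
grip_width: 0.0092
grip_force: 59.4
tcp [0.6356 0.2264 0.2835] yaw -19.93 tilt 0.02 -> cm [-0.19 -0.63  0.35] turn 0.001 t 8.8 q6 0.61
[-0.35343325  0.09246529  1.84182667]
```

View pics/c4.png

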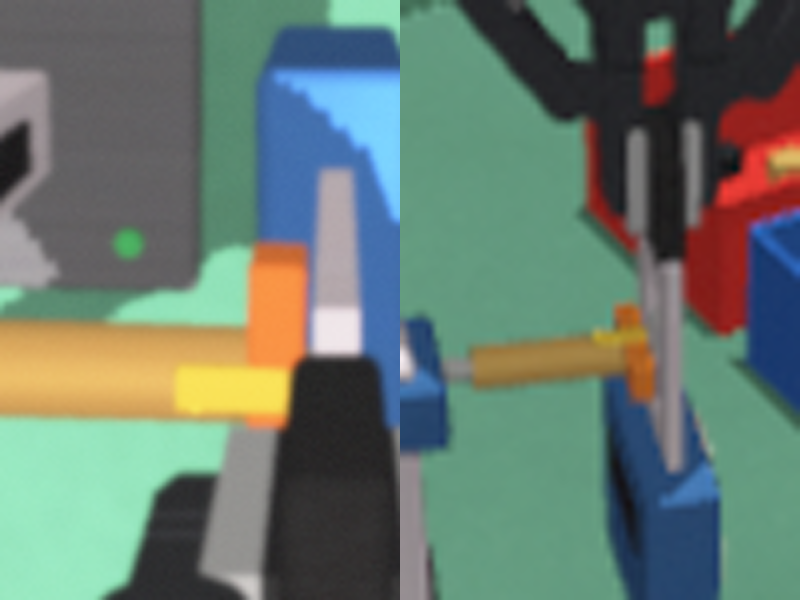

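The tip is inside the window, the plate is just short of the pusher pad, and there's no contact force. Now I'll push in gently.

```bash
F='
from h import *
o=observe(); M=R.from_rotvec(o["tool_rot"]).as_matrix(); print("tool-frame F",(M.T@o["contact_force"]).round(2),o["ee_pos"].round(4))'; echo "$F" > f.py; python3 -m creep '0 -0.3 0 0 -1;0 -0.5 0 0 -1;0 -0.5 0 0 -1;0 -0.5 0 0 -1'; python3 f.py;  python3 -m creep '0 -0.3 0 0 -1;0 -0.6 0 0 -1;0 -0.6 0 0 -1;0 -0.6 0 0 -1'; python3 f.py
```

```text
time_s: 9.3
ee_pos: [0.6314, 0.2277, 0.2831]
tool_rot: [2.572, 1.802, 0.0]
contact_force: [2.6, -1.2, -4.3]
grip_width: 0.0091
grip_force: 59.2
tool-frame F [-0.23  2.86  4.29] [0.6314 0.2277 0.2831]
time_s: 9.7
ee_pos: [0.6254, 0.23, 0.2834]
tool_rot: [2.572, 1.803, 0.001]
contact_force: [2.9, -0.3, -3.3]
grip_width: 0.0089
grip_force: 59.2
tool-frame F [0.75 2.86 3.26] [0.6254 0.23   0.2834]
```

```bash
python3 -m creep '0 -0.1 0.3 0 -1;0 -0.1 0.7 0 -1;0 -0.1 1 0 -1;0 -0.1 1.2 0 -1;0 -0.1 1.2 0 -1;0 -0.1 1.2 0 -1'; python3 f.py;  python3 -m creep '0 0 0.1 0 -1;0 0 0.2 0 -1;0 0 0.3 0 -1;0 0 0.3 0 -1;0 0 0.3 0 -1'; python3 f.py
```

```text
time_s: 10.3
ee_pos: [0.6244, 0.2304, 0.2709]
tool_rot: [-2.572, -1.803, 0.001]
contact_force: [2.2, -1.0, -1.5]
grip_width: 0.0094
grip_force: 59.7
tool-frame F [-0.15  2.42  1.48] [0.6244 0.2304 0.2709]
time_s: 10.8
ee_pos: [0.6244, 0.2304, 0.2683]
tool_rot: [-2.572, -1.803, -0.0]
contact_force: [2.4, -0.5, -1.0]
grip_width: 0.0092
grip_force: 59.7
tool-frame F [0.32 2.47 0.99] [0.6244 0.2304 0.2683]
```

```bash
for i in 1 2 3; do python3 f.py >/dev/null; done; python3 -m creep '0 0 0.1 0 -1;0 0 0.2 0 -1;0 0 0.2 0 -1;0 0 0.2 0 -1' | grep force; python3 f.py;  python3 -m creep '0 0 0.1 0 -1;0 0 0.2 0 -1;0 0 0.2 0 -1;0 0 0.2 0 -1' |grep force; python3 f.py
```

```text
contact_force: [3.4, -1.4, -1.1]
grip_force: 59.7
tool-frame F [-0.13  3.66  1.07] [0.6244 0.2304 0.2662]
contact_force: [3.5, -0.5, -0.9]
grip_force: 59.7
tool-frame F [0.75 3.43 0.93] [0.6244 0.2304 0.2641]
```

```bash
python3 -m creep '0 0 0.1 0 -1;0 0 0.2 0 -1;0 0 0.2 0 -1;0 0 0.2 0 -1' | grep force; python3 f.py;  python3 -m creep '0 0 0.1 0 -1;0 0 0.15 0 -1;0 0 0.15 0 -1;0 0 0.15 0 -1' |grep force; python3 f.py
```

```text
contact_force: [2.5, -0.5, 0.2]
grip_force: 59.9
tool-frame F [ 0.41  2.47 -0.15] [0.6244 0.2304 0.2625]
contact_force: [4.0, -2.2, 0.1]
grip_force: 59.9
tool-frame F [-0.67  4.47 -0.14] [0.6244 0.2304 0.2609]
```

```bash
python3 -m creep '0 0 0.05 0 -1;0 0 0.1 0 -1;0 0 0.1 0 -1;0 0 0.1 0 -1' | grep force; python3 f.py;  python3 -m creep '0 0 0.05 0 -1;0 0 0.1 0 -1;0 0 0.1 0 -1;0 0 0.1 0 -1' |grep force; python3 f.py
```

```text
contact_force: [2.3, -0.8, 2.6]
grip_force: 60.3
tool-frame F [ 0.07  2.39 -2.57] [0.6244 0.2304 0.2603]
contact_force: [0.9, -1.1, 6.4]
grip_force: 60.8
tool-frame F [-0.7   1.22 -6.37] [0.6245 0.2305 0.2602]
```

It's bearing on the bar: z stopped at 0.2602 and the force stepped to about 6 N. Next I'll hold it, then ease outward until the plate meets the tip.

```bash
python3 -m creep '0 0 0 0 -1;0 0 -0.05 0 -1;0 0.1 -0.05 0 -1;0 0.2 -0.05 0 -1;0 0.3 -0.05 0 -1;0 0.3 -0.05 0 -1' | grep force; python3 f.py; python3 -m creep '0 0.1 0 0 -1;0 0.1 0 0 -1;0 0.1 0 0 -1' | grep force; python3 f.py
```

```text
contact_force: [0.1, -0.5, 5.8]
grip_force: 60.8
tool-frame F [-0.4   0.2  -5.82] [0.6265 0.2298 0.2601]
contact_force: [-0.7, -0.9, 5.4]
grip_force: 60.8
tool-frame F [-1.08 -0.37 -5.4 ] [0.6273 0.2295 0.2601]
```

Run:
```python
from h import *
w=snap('wrist','w5');s=snap('side','s5')
cv2.imwrite('pics/c5.png',np.hstack([cv2.resize(c[:,:,::-1],(400,600),interpolation=cv2.INTER_CUBIC) for c in(w['color'][140:290,200:300],s['color'][60:150,225:285])]))
```

```text
(no output)
```

View pics/c5.png

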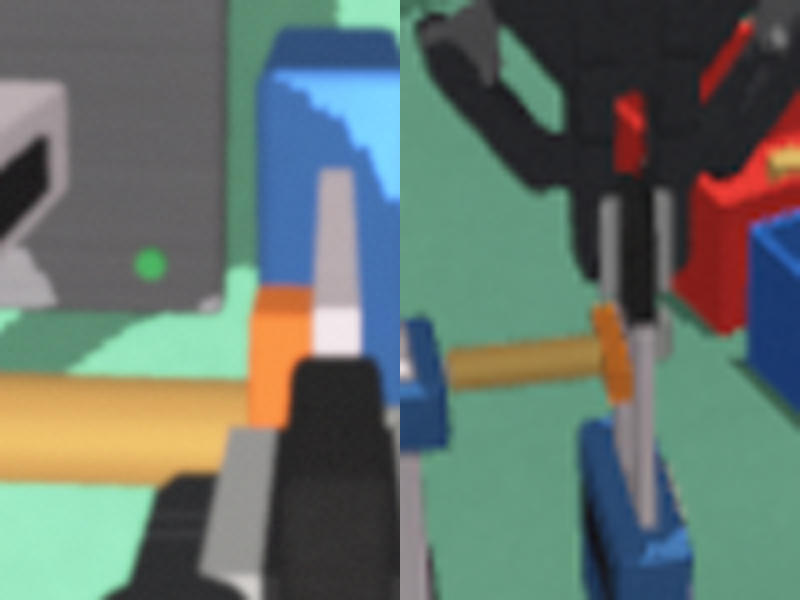

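The yellow switch is out of sight (pressed), the plate is against the orange pusher, and the tip is outside the plate. I'll ease out a little more, release and back off upward.

```bash
python3 -m creep '0 0.08 0 0 -1;0 0.15 0 0 -1;0 0.15 0 0 -1;0 0.15 0 0 -1' | grep force; python3 f.py; python3 -m creep '0 0 0 0 -0.9;0 0 0 0 -0.8;0 0 0 0 -0.7;0 0 0 0 -0.6;0 0 0 0 -0.5;0 0 0 0 -0.5;0 0 0 0 -0.5'; python3 f.py
```

```text
contact_force: [-1.6, -0.6, 6.6]
grip_force: 60.8
tool-frame F [-1.15 -1.34 -6.63] [0.6285 0.229  0.2601]
time_s: 15.3
ee_pos: [0.6294, 0.2286, 0.2587]
tool_rot: [-2.572, -1.803, 0.002]
contact_force: [-0.5, -0.3, -1.1]
grip_width: 0.0216
grip_force: 0.0
tool-frame F [-0.46 -0.39  1.11] [0.6294 0.2286 0.2587]
```

```bash
python3 -m creep '0 0 -1 0 -0.5;0 0 -3 0 -0.5;0 0 -6 0 -0.5;0 0 -10 0 -0.5;0 0 -13 0 -0.5;0 0 -13 0 -0.5;0 0 -13 0 -0.5' | tail -3
python3 - <<'E'
from h import *
w=snap('wrist','w6');s=snap('side','s6')
cv2.imwrite('pics/c6.png',np.hstack([cv2.resize(c[:,:,::-1],(400,600),interpolation=cv2.INTER_CUBIC) for c in(w['color'][120:330,170:310],s['color'][60:180,220:300])]))
rel([.63,.23,.4],-20)
E
```

```text
contact_force: [-0.6, 0.0, 0.0]
grip_width: 0.0215
grip_force: 0.0
tcp [0.6295 0.2285 0.3879] yaw -19.94 tilt 0.14 -> cm [ 0.16 -0.   -1.21] turn 0.001 t 16.1 q6 0.61
```

View pics/c6.png

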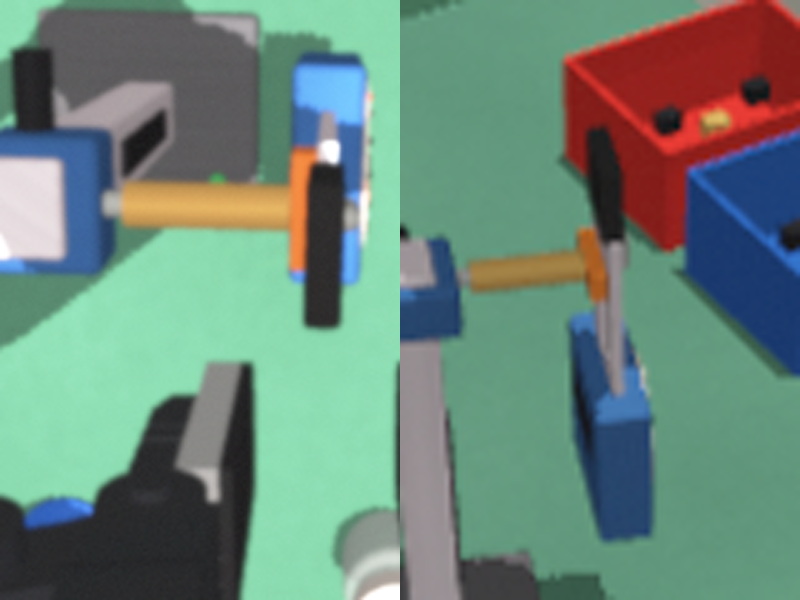

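The meter hangs clamped and upright with the yellow switch hidden (pressed) and the tip outside the plate. The gripper is clear, so I'm handing in.

```bash
python3 -m creep '0 0 0 0 -0.5;0 0 0 0 -0.5;0 0 0 0 -0.5;0 0 0 0 -0.5' | tail -3; python3 -c "
from station import *
print(close_job())"
```

```text
contact_force: [-0.8, 0.8, -0.5]
grip_width: 0.0211
grip_force: 0.0
the job is handed in; nothing more can be done
None
```

The meter hangs on the dock's hook, dial outward, released with the gripper clear, and I handed the job in at about 16.5 s; the last pictures show the pusher against the hanger and the seat switch hidden, apparently fully down, but no verdict came back.

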